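Roll the strips of a tiled trivet flush

TASK

Five glazed strips stand proud of the frame of a wooden trivet. Lift the spring-loaded hand roller out of its grey rest, roll it slowly with firm, steady pressure over the trivet until all five strips are pressed down flush with the wooden frame, then set the roller back upright in its rest and let go. Let only the roller press the trivet, never the fingers; do not ram or hammer the strips, which would crack, and leave the other things where they stand.

Things in the scene. Friction and masses are not known exactly. Their poses are not given: they have to be found in the camera images.
- trivet_mid (a point): centre of the trivet at its frame's top, 16 mm over the worktop. Its x axis is the rolling direction: five blue and white glazed strips (25 mm along x, 90 mm along y, 8 mm thick) lie side by side along x, centred at x = -53.6, -26.8, 0, 26.8 and 53.6 mm; z is up.
- trivet: the same trivet, 162 x 122 mm, with a wooden frame 13 mm wide; fixed to the worktop; origin at the centre of its underside, same axes; the strips belong to it. A fixed blue cooler box, 0.30 m tall, stands behind at y = 0.03 to 0.37, as near as x = 0.59 m: keep the gripper and wrist clear of it.
- strip_1 (a joint): how far the strip centred at x = -53.6 mm of the trivet has been pressed down, in m: 0 = 5 mm proud of the frame, 0.005 = flush (its stop). It sits in a tacky bed: it yields only to more than about 4 N, then sinks slowly (about 6 mm/s for each newton above that), and stays where it is left. Starts between 0 and 0.0012.
- strip_2 (a joint): how far the strip centred at x = -26.8 mm of the trivet has been pressed down, in m: 0 = 5 mm proud of the frame, 0.005 = flush (its stop). It sits in a tacky bed: it yields only to more than about 4 N, then sinks slowly (about 6 mm/s for each newton above that), and stays where it is left. Starts between 0 and 0.0012.
- strip_3 (a joint): how far the strip centred at x = 0.0 mm of the trivet has been pressed down, in m: 0 = 5 mm proud of the frame, 0.005 = flush (its stop). It sits in a tacky bed: it yields only to more than about 4 N, then sinks slowly (about 6 mm/s for each newton above that), and stays where it is left. Starts between 0 and 0.0012.
- strip_4 (a joint): how far the strip centred at x = 26.8 mm of the trivet has been pressed down, in m: 0 = 5 mm proud of the frame, 0.005 = flush (its stop). It sits in a tacky bed: it yields only to more than about 4 N, then sinks slowly (about 6 mm/s for each newton above that), and stays where it is left. Starts between 0 and 0.0012.
- strip_5 (a joint): how far the strip centred at x = 53.6 mm of the trivet has been pressed down, in m: 0 = 5 mm proud of the frame, 0.005 = flush (its stop). It sits in a tacky bed: it yields only to more than about 4 N, then sinks slowly (about 6 mm/s for each newton above that), and stays where it is left. Starts between 0 and 0.0012.
- roller_handle (a point): centre of the hand roller's wooden handle, a flat-sided upright block 26 mm (x) by 36 mm (y) by 52 mm high. The roller rolls along its x; its axle lies along y; z is up. The wheel's underside is 101 mm below this point while the spring is relaxed. Gripping the two faces that look along x (26 mm apart) best resists the rolling drag.
- roller: the whole roller, about 0.4 kg; origin 101 mm below the handle's centre, same axes. Under the handle, on a spring plunger along z, hangs a steel yoke plate (92 mm along x, 70 along y, 5 thick, its underside 48 mm below the handle's centre) that carries a black rubber wheel of radius 25 mm, 60 mm wide.
- roller_yoke (a joint): how far the roller's spring is pushed in, m, 0 (relaxed) to 0.016 (stop). Push-in starts at about 3 N and takes a further 0.6 N per mm: about 9 N at 10 mm, 12.6 N at the stop.
- roller_wheel (a joint): turning angle of the roller's wheel, rad, any number of turns; 0 at the start. It turns freely with slight friction.
- rest_seat (a point): centre of the roller's rest at the top of its two rails, 64 mm over the worktop. The yoke plate lies on both rails and the wheel hangs between them, the roller's x along the rest's x (either way round); the handle's centre is then 48 mm above this point.
- rest: the same rest, grey, 106 x 110 mm, fixed; origin at the centre of its underside, same axes. Its rails run along y, 16 mm thick, 90 mm long, centred at x = -40 and +40 mm, a gap of 64 mm between them; low end walls (36 mm high, 6 thick) stand at y = -47 and +47 mm.
- honey_jar: bystander: honey jar with dark lid, 65 x 65 x 86 mm, origin under its centre
- salt_shaker: bystander: salt shaker, 44 x 44 x 90 mm, origin under its centre
- tape_roll: bystander: roll of tape lying flat, 98 x 96 x 25 mm, origin under its centre
- lemon: bystander: lemon, 83 x 58 x 58 mm, origin under its centre
Things that resemble listed ones, but are neither listed nor needed, are in the scene too. What is shaped like the trivet but purple is not meant.

How it is judged:
By the outcome, as a careful person would: the job done as asked, in the order asked, and still so for the second after the job is handed in, with the robot touching nothing.
It also fails if it takes over 72 s, if anything falls off the work surface, if the arm or the gripper's body presses on something with over 40 N, if the wrist force passes 120 N, or if a joint passes its speed limit or range.

ROBOT

A 6-joint arm with a two-finger parallel gripper is mounted at the origin on a cart in front of the work surface, level with it; the furniture and walls round the work are solid. World frame = base frame: x ahead of the robot, y to its left, z up, the work surface at z = 0. Lengths are in m, angles in degrees, forces in N, time in s.
With the tool pointing down it reaches from about 0.35 to 0.975 m from the base axis. Payload 17.4 kg.
Tool frame: the origin (TCP) lies between the finger pads; the fingertips stand nose_length ahead of it and the grasp point (between the pads) lies 3 mm ahead of it (nose_length is the distance from the TCP to the fingertips, in m); x points along the fingers, y is the direction in which the jaws open and shut, and the axes are right-handed (so a half turn about x gives the same grasp; the last joint's range is limited). The gripper opens to 85 mm and grips with 20 to 120 N. Pads are 22 mm wide; open, the fingers measure 114 mm over their backs; the gripper's body (76 mm by 85 mm) begins 54 mm behind the grasp point. The pads swing forward as they close: fully open they stand 13 mm farther back than shut.
Start: joints at [63.037, 6.646, 82.598, -0, 90.757, -2.166], TCP at [0.283, 0.613, 0.253] pointing down, gripper open.
Joint ranges: [-162.19, 162.19], [-47.58, 125.68], [4.15, 143.07], [-65.23, 245.23], [0.69, 171.88], [-170.13, 170.13]. Speed limits (degrees/s): [108.29, 108.29, 127.2, 180, 180, 180].

INTERFACE

Orientations are given as a 3x3 rotation matrix whose columns are the frame's x, y, z axes.
In Python, from bench import * gives the robot as it stands. The module is installed in compiled form; this text tells all that it offers.
- The arm moves only by the tool step_arm, never from a script. Its argument "series" is one flat list of numbers, 5 for each row, row after row: the finger opening in m, from 0 to 0.0854, then the shift along the tool's x, y, z in m, then the turn about the tool's x in degrees. A call has 1 to 8 rows; each row shifts and turns the commanded pose from where the row before left it, along the tool's axes as they then stand; what a row does not reach is not made up. A row lasts 1/12 s, in which the tool goes at most 41.7 mm and 7.16 degrees, less where a joint would pass 70% of its speed; a pose out of reach is approached as far as the arm can. A call with a gripper value outside its range is refused whole. The fingers move at their own pace and stop on an object; "newtons" is the grip in N (left out, the last holds). Time passes only in rows, so rows that do not move let the fingers close. It gives the time, the measured TCP pose, the force and the opening at its end, in the units of the state.
- get_state(): the state, without advancing time (a new reading comes with each control period).
- get_image(name): name is "scene" or "top" or "wrist"; returns (picture, depth): 480x640x3 uint8, red, green, blue; 480x640 float32, m along the optical axis (not along the pixel's ray), 0 where there is no reading.
- calibration(name): a dict with "vfov" (degrees; the focal length in pixels is half the picture's height over the tangent of half this angle, whatever the lens; pixels are square), "cx", "cy" (the principal point, pixels), "world_to_cam" (4x4, takes a point from world to camera coordinates). Camera axes: x right, y down, z forward; pixel columns grow to the right and rows downward; lengths in m; the calibration is good to about 2 mm. A picture is of the moment at which its call begins: read the wrist's pose just before it. calibration takes no time and is no camera call; for the wrist camera it gives the pose at the moment of the call.
- finish_job(): hands the job in, once; it reports no verdict.
Trained networks look in the newest picture that a camera, given by its name, has taken for a name from the list of things; names that differ only in an ending like _2 or _b are one class to them, and where a whole thing is asked for, a point or a joint stands for the part that bears it (a point fixed in the world has none). Each returns a list of dicts, best first, with "conf" (0 to 1); they miss things now and then, are a little off and sometimes report something else, mostly with a low value. They report only what shows in the picture. A call takes as long as a camera call. They do not tell look-alikes from the thing itself.
- trace(camera, query): "mask" (480x640 bool, what is visible of it) and "extent" ([centre column, centre row, width, height] in pixels, round what is visible of it).
The state is a dict: "t": time; "joint_pos": joint angles; "joint_vel": joint speeds; "joint_efforts": joint torques, N m; "tool_pos": TCP position; "orientation": TCP orientation; "force": force on the tool from outside, world axes, zero at the start; "wrist_torque": the same for the moment, N m; "grip_width": opening from 0.0 (shut) to 1.0 (fully open).
Only numpy, scipy, OpenCV 4.12 (cv2) and the standard library are available. Lean on these libraries where they do the work, as an engineer would, in place of code of your own. Each camera call takes 0.05 s, during which the arm holds its last target.

## Working session

There is one attempt and no reset: what is moved stays moved. The work goes in short steps, Python scripts to look and compute and a tool call to move; the robot and the scene stay as the last step left them, time stands still between calls to the robot, and variables do not carry over. Pictures are saved under pics/ and viewed, and the job is handed in when it is done.

Besides the shell and the picture viewer there is one more tool, called after ">>>" in YAML: its name, and indented under it one key for each argument. step_arm: Moves the arm, as the interface text tells. Its arguments: {"type":"object","properties":{"series":{"type":"array","items":{"type":"number"}},"newtons":{"type":"number"}},"required":["series"]}

```bash
mkdir -p pics; cat > h.py <<'E'
from bench import *
import numpy as np, cv2
def save(n,im): cv2.imwrite('pics/'+n+'.png',cv2.cvtColor(im,cv2.COLOR_RGB2BGR))
def pts(d,cal,mask=None):
    f=240/np.tan(np.radians(cal['vfov']/2))
    v,u=np.nonzero((d>0)&(mask if mask is not None else True))
    z=d[v,u]; P=np.c_[(u-cal['cx'])/f*z,(v-cal['cy'])/f*z,z,np.ones(len(z))]
    return (P@np.linalg.inv(cal['world_to_cam']).T)[:,:3],u,v
E
python3 - <<'E'
from h import *
for n in ['scene','top']:
    im,d=get_image(n); c=calibration(n); save(n+'0',im); np.savez(n+'0.npz',im=im,d=d)
    print(n,c)
s=get_state(); print(s)
E
```

```text
scene {'vfov': 42.834677137580265, 'cx': 315.01379275845284, 'cy': 240.237152353736, 'world_to_cam': array([[-0.52693816, -0.84987177, -0.00735852,  0.32147768],
       [-0.5684262 ,  0.35884631, -0.74035193,  0.36948417],
       [ 0.63184478, -0.3859369 , -0.6721792 ,  1.59836932],
       [ 0.        ,  0.        ,  0.        ,  1.        ]])}
top {'vfov': 51.85436359951349, 'cx': 322.7251564391375, 'cy': 234.12523448234208, 'world_to_cam': array([[ 0.00711688, -0.99978611,  0.0194185 ,  0.04205004],
       [-0.99741189, -0.00848669, -0.0713967 ,  0.5448627 ],
       [ 0.07154622, -0.01886012, -0.99725896,  1.35522812],
       [ 0.        ,  0.        ,  0.        ,  1.        ]])}
{'t': 0.1, 'joint_pos': array([ 6.30375580e+01,  6.67036537e+00,  8.26318122e+01, -2.09648260e-03,
        9.07572693e+01, -2.16454717e+00]), 'joint_vel': array([ 0.0332004 , -0.11361742, -0.07339548, -0.02617071, -0.06018921,
       -0.02250758]), 'joint_efforts': array([ 2.97623243e-03, -7.33673429e+01, -6.33786893e+01, -6.26760288e-05,
        5.23609371e-03, -1.57035873e-05]), 'tool_pos': array([0.28304185, 0.6126216 , 0.25264904]), 'orientation': array([[-4.37818657e-04,  4.19418923e-01,  9.07792694e-01],
       [-9.41356089e-04,  9.07792206e-01, -4.19419152e-01],
       [-9.99999461e-01, -1.03818571e-03, -2.62580728e-06]]), 'force': array([ 0.22711431,  0.01496867, -0.07457862]), 'wrist_torque': array([-0.03665814, -0.02363622,  0.00321921]), 'grip_width': 0.9995415880180217}
```

View pics/scene0.png

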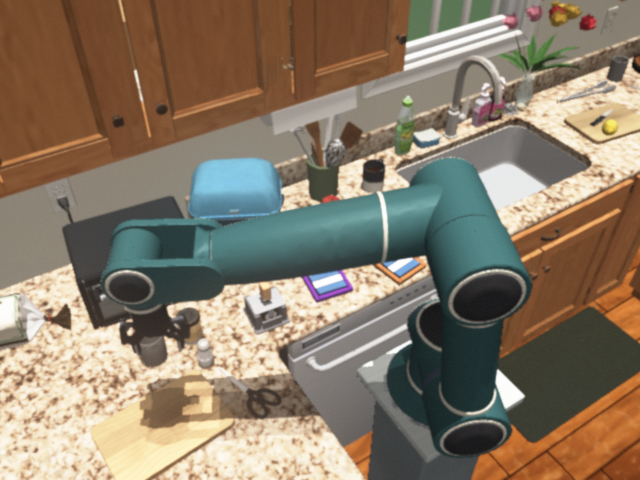

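View pics/top0.png

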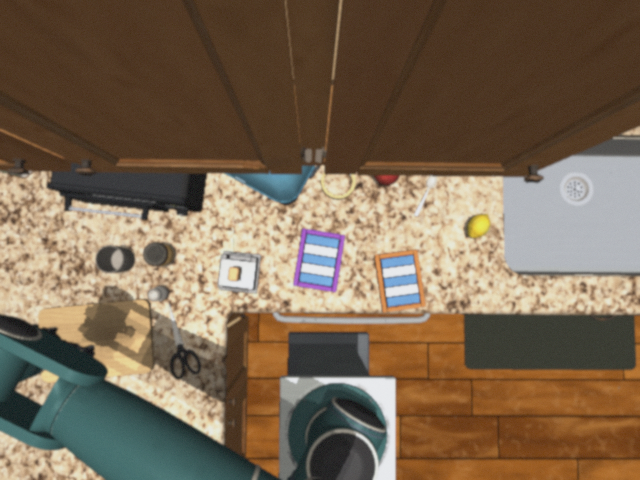

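```bash
python3 - <<'E'
from h import *
im,d=get_image('top'); c=calibration('top')
P=np.full((480,640,3),np.nan)
p,u,v=pts(d,c); P[v,u]=p
np.save('P.npy',P)
for q in ['trivet','roller','roller_handle','rest','honey_jar','salt_shaker','tape_roll','lemon']:
    for r in trace('top',q)[:3]:
        m=r['mask']; Q=P[m]; Q=Q[~np.isnan(Q[:,0])]
        print(q,round(r['conf'],2),np.round(r['extent']),len(Q),np.round(np.median(Q,0),3),'zmax',np.round(np.percentile(Q[:,2],[2,50,98]),3))
        if q in('trivet','rest','roller','roller_handle'):
            np.save(f"m_{q}_{int(r['extent'][0])}.npy",m)
            h=Q[:,2].astype(float)
            print('   rect',cv2.minAreaRect(Q[:,:2].astype(np.float32)))
print('cab',np.round(P[100,::80],2).tolist()); print(P[165,::80].round(2).tolist())
big=cv2.resize(im[210:330,200:440],None,fx=3.2,fy=3.2,interpolation=cv2.INTER_CUBIC); save('crop',big)
E
```

```text
trivet 0.84 [400. 282.  49.  63.] 2522 [ 0.416 -0.166  0.019] zmax [0.006 0.019 0.027]
   rect ((0.41703522205352783, -0.1680050492286682), (0.16139067709445953, 0.12294686585664749), 8.449740409851074)
trivet 0.77 [321. 262.  51.  59.] 2526 [0.473 0.057 0.02 ] zmax [0.005 0.02  0.027]
   rect ((0.47315752506256104, 0.05501295626163483), (0.12503252923488617, 0.1652989536523819), 82.2153091430664)
roller 0.91 [237. 274.  38.  33.] 917 [0.433 0.27  0.071] zmax [0.065 0.071 0.141]
   rect ((0.4338242709636688, 0.2755364179611206), (0.09234066307544708, 0.07377192378044128), 82.97830963134766)
roller_handle 0.96 [238. 275.  40.  34.] 967 [0.436 0.271 0.071] zmax [0.013 0.071 0.141]
   rect ((0.4341648817062378, 0.283895343542099), (0.1087709292769432, 0.07708446681499481), 83.5068588256836)
rest 0.81 [238. 273.  45.  43.] 661 [0.46  0.265 0.014] zmax [0.003 0.014 0.069]
   rect ((0.437605619430542, 0.2796669900417328), (0.1118212640285492, 0.11061267554759979), 83.9199447631836)
honey_jar 0.68 [160. 255.  35.  25.] 687 [0.483 0.479 0.086] zmax [0.009 0.086 0.092]
salt_shaker 0.53 [159. 292.  22.  18.] 267 [0.379 0.481 0.076] zmax [0.007 0.076 0.093]
tape_roll 0.81 [337. 189.  37.  26.] 261 [0.668 0.01  0.025] zmax [0.007 0.025 0.032]
lemon 0.83 [477. 226.  25.  24.] 462 [ 0.568 -0.377  0.05 ] zmax [0.007 0.05  0.063]
cab [[0.61, 0.39, 0.9], [0.62, 0.31, 0.89], [0.62, 0.23, 0.89], [0.61, 0.14, 0.92], [0.63, 0.07, 0.87], [0.62, -0.01, 0.9], [0.62, -0.09, 0.91], [0.62, -0.17, 0.91]]
[[0.61, 0.57, 0.6], [0.61, 0.44, 0.61], [0.61, 0.32, 0.61], [0.61, 0.19, 0.61], [0.63, 0.06, 0.54], [0.61, -0.07, 0.61], [0.62, -0.19, 0.61], [0.8, -0.75, -0.23]]
```

View pics/crop.png

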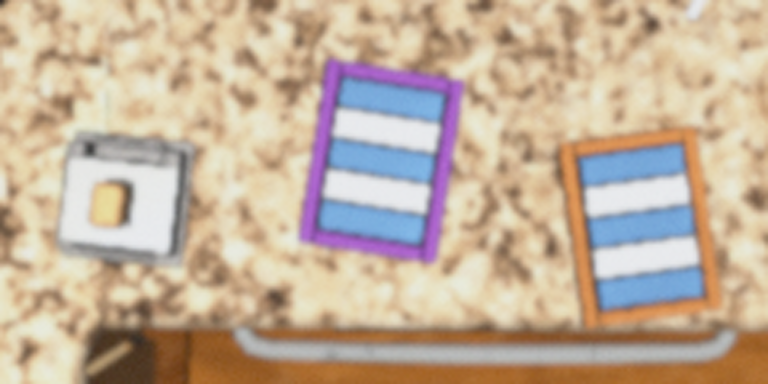

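```bash
cat >> h.py <<'E'
def plan(tgt,yaw,n,grip,cmd=None):
    """rows for tool-frame shifts to world target tgt (TCP) and tool-y yaw (deg)"""
    s=get_state(); R=s['orientation']; p=s['tool_pos']
    y0=np.degrees(np.arctan2(R[1,1],R[0,1])); dy=(yaw-y0+180)%360-180
    rows=[];cur=y0;q=p.copy()
    for i in range(n):
        a=np.radians(cur); X=np.array([0,0,-1.]);Y=np.array([np.cos(a),np.sin(a),0]);Z=np.cross(X,Y)
        rem=(np.array(tgt)-q)/(n-i); l=np.round([rem@X,rem@Y,rem@Z],4)
        q=q+l[0]*X+l[1]*Y+l[2]*Z; t=round(-dy/n,2); cur-=t
        rows.append([grip,*[float(k) for k in l],float(t)])
    for k in range(0,n,8): print([v for r in rows[k:k+8] for v in r])
    print('end',q.round(4),cur, 'now',p.round(4),y0)
E
python3 - <<'E'
from h import *
import bench
print([n for n in dir(bench) if not n.startswith('__')])
plan([0.43,0.277,0.25],83,16,0.085)
E
```

```text
['IKError', 'calibration', 'finish_job', 'get_image', 'get_state', 'nose_length', 'trace']
[0.085, 0.0002, -0.0152, 0.0171, -1.11, 0.085, 0.0002, -0.0155, 0.0168, -1.11, 0.085, 0.0002, -0.0159, 0.0165, -1.11, 0.085, 0.0002, -0.0162, 0.0162, -1.11, 0.085, 0.0002, -0.0165, 0.0159, -1.11, 0.085, 0.0002, -0.0168, 0.0156, -1.11, 0.085, 0.0002, -0.0171, 0.0153, -1.11, 0.085, 0.0002, -0.0174, 0.0149, -1.11]
[0.085, 0.0002, -0.0176, 0.0146, -1.11, 0.085, 0.0002, -0.0179, 0.0143, -1.11, 0.085, 0.0002, -0.0182, 0.0139, -1.11, 0.085, 0.0002, -0.0185, 0.0135, -1.11, 0.085, 0.0002, -0.0187, 0.0132, -1.11, 0.085, 0.0002, -0.019, 0.0128, -1.11, 0.085, 0.0002, -0.0192, 0.0125, -1.11, 0.085, 0.0003, -0.0195, 0.012, -1.11]
end [0.43  0.277 0.25 ] 82.96069926684213 now [0.2831 0.6128 0.2533] 65.20069926684214
```

>>> step_arm:
  series: [0.085, 0, -0.0152, 0.0171, -1.11, 0.085, 0, -0.0155, 0.0168, -1.11, 0.085, 0, -0.0159, 0.0165, -1.11, 0.085, 0, -0.0162, 0.0162, -1.11, 0.085, 0, -0.0165, 0.0159, -1.11, 0.085, 0, -0.0168, 0.0156, -1.11, 0.085, 0, -0.0171, 0.0153, -1.11, 0.085, 0, -0.0174, 0.0149, -1.11]
  newtons: 60

```text
t: 1.22
tool_pos: [0.3567, 0.4438, 0.2534]
orientation: [[0.0, 0.273, 0.962], [0.0, 0.962, -0.273], [-1.0, 0.0, 0.0]]
force: [0.3, 0.1, -0.4]
grip_width: 0.993
```

>>> step_arm:
  series: [0.085, 0, -0.0176, 0.0146, -1.11, 0.085, 0, -0.0179, 0.0143, -1.11, 0.085, 0, -0.0182, 0.0139, -1.11, 0.085, 0, -0.0185, 0.0135, -1.11, 0.085, 0, -0.0187, 0.0132, -1.11, 0.085, 0, -0.019, 0.0128, -1.11, 0.085, 0, -0.0192, 0.0125, -1.11, 0.085, 0, -0.0195, 0.012, -1.11]

```text
t: 1.88
tool_pos: [0.4303, 0.276, 0.2535]
orientation: [[0.0, 0.122, 0.993], [0.0, 0.993, -0.122], [-1.0, 0.0, 0.0]]
force: [0.8, -0.3, -0.2]
grip_width: 0.999
```

```bash
python3 - <<'E'
from h import *
print(nose_length)
s=get_state();print(s['tool_pos'],s['orientation'].round(3).tolist(),s['joint_vel'].round(1),s['t'])
c=calibration('wrist'); im,d=get_image('wrist'); c=calibration('wrist'); save('w1',im)
p,u,v=pts(d,c); P=np.full((480,640,3),np.nan);P[v,u]=p
np.savez('w1.npz',P=P,im=im)
for q in ['roller_handle','roller','rest']:
    for r in trace('wrist',q)[:2]:
        print(q,r['conf'],r['extent'])
# handle top
m=(P[...,2]>0.125)&(P[...,2]<0.15)&(np.hypot(P[...,0]-.434,P[...,1]-.277)<.06)
print('top',m.sum(),np.median(P[m],0),cv2.minAreaRect(P[m][:,:2].astype(np.float32)))
m=(P[...,2]>0.06)&(P[...,2]<0.08)&(np.hypot(P[...,0]-.434,P[...,1]-.277)<.08)
print('plate',m.sum(),np.median(P[m],0),cv2.minAreaRect(P[m][:,:2].astype(np.float32)))
E
```

```text
0.022
[0.43025849 0.27596231 0.25349205] [[0.0, 0.122, 0.993], [0.0, 0.993, -0.122], [-1.0, 0.0, 0.0]] [-30.6  -6.5   5.3   0.    1.  -43.5] 1.8833
roller_handle 0.7 [309.9, 220.4, 110.5, 100.5]
roller 0.62 [308.9, 220.5, 113.4, 105.7]
rest 0.83 [312.4, 209.1, 113.6, 115.9]
top 1896 [0.43236921 0.26975294 0.13653706] ((0.43540748953819275, 0.2691035270690918), (0.0256398543715477, 0.036625128239393234), 83.36575317382812)
plate 7793 [0.42783546 0.27818552 0.06811843] ((0.4390987753868103, 0.2708868384361267), (0.09649179875850677, 0.08940897136926651), 84.75694274902344)
```

View pics/w1.png

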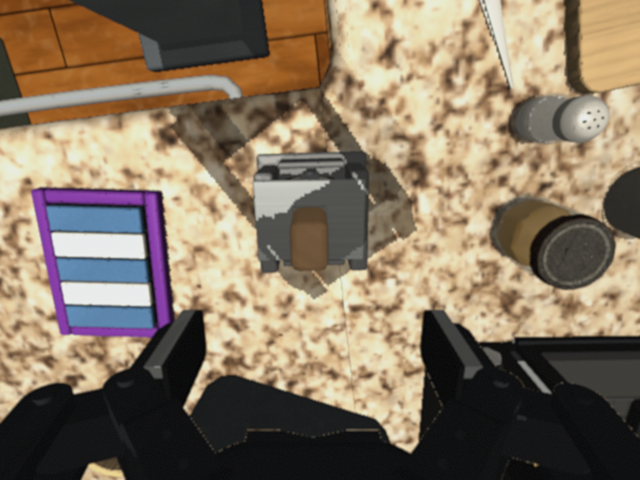

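```bash
cat > look.py <<'E'
from h import *
s=get_state();print(s['tool_pos'],s['joint_vel'].round(1),s['t'])
c=calibration('wrist'); im,d=get_image('wrist')
p,u,v=pts(d,c); P=np.full((480,640,3),np.nan);P[v,u]=p
def rect(lo,hi,r):
    m=(P[...,2]>lo)&(P[...,2]<hi)&(np.hypot(P[...,0]-.434,P[...,1]-.272)<r)
    print(m.sum(),np.median(P[m],0),cv2.minAreaRect(P[m][:,:2].astype(np.float32)))
rect(.13,.15,.06); rect(.064,.075,.08)
E
python3 look.py; python3 look.py
```

```text
[0.43009614 0.27681587 0.25345493] [ 1.4  0.3 -0.2  0.2  0.   0.4] 2.0833
1838 [0.43174151 0.27244728 0.13654708] ((0.4333721697330475, 0.2719528079032898), (0.02572033926844597, 0.03522288054227829), 83.46632385253906)
6842 [0.42566873 0.27754632 0.0681828 ] ((0.43765100836753845, 0.2730952203273773), (0.09488783776760101, 0.08507151901721954), 84.16378021240234)
[0.42987829 0.27728145 0.25342426] [ 0.8  0.2 -0.1  0.1 -0.   0.1] 2.1333
1810 [0.43164499 0.27233898 0.13654431] ((0.43323075771331787, 0.2718813121318817), (0.025384701788425446, 0.034969624131917953), 83.39695739746094)
6849 [0.425606   0.27737106 0.06818079] ((0.4377148747444153, 0.2725680470466614), (0.09375909715890884, 0.08583196997642517), 83.86023712158203)
```

```bash
python3 - <<'E'
from h import *
plan([0.4327,0.2722,0.116],83.6,8,0.085)
E
```

```text
[0.085, 0.0172, -0.0006, 0.0004, -0.08, 0.085, 0.0172, -0.0006, 0.0005, -0.08, 0.085, 0.0172, -0.0006, 0.0004, -0.08, 0.085, 0.0171, -0.0006, 0.0005, -0.08, 0.085, 0.0172, -0.0006, 0.0004, -0.08, 0.085, 0.0171, -0.0007, 0.0005, -0.08, 0.085, 0.0172, -0.0006, 0.0004, -0.08, 0.085, 0.0171, -0.0007, 0.0005, -0.08]
end [0.4327 0.2722 0.116 ] 83.60943667683009 now [0.4297 0.2776 0.2533] 82.9694366768301
```

>>> step_arm:
  series: [0.085, 0.01, -0.005, 0.0036, -0.3, 0.085, 0.02, 0, 0, -0.3, 0.085, 0.022, 0, 0, 0, 0.085, 0.022, 0, 0, 0, 0.085, 0.022, 0, 0, 0, 0.085, 0.021, 0, 0, 0, 0.085, 0.014, 0, 0, 0, 0.085, 0.006, 0, 0, 0]

```text
t: 2.85
tool_pos: [0.4318, 0.2714, 0.1132]
orientation: [[-0.003, 0.111, 0.994], [-0.002, 0.994, -0.111], [-1.0, -0.002, -0.003]]
force: [0.5, -0.6, 0.2]
grip_width: 0.996
```

```bash
python3 - <<'E'
from h import *
im,d=get_image('wrist'); save('w2',im); s=get_state();print(s['tool_pos'],s['force'],s['t'])
E
```

```text
[0.43191938 0.27135825 0.11337963] [-1.13806192  0.22291074 -1.03239443] 2.9
```

View pics/w2.png

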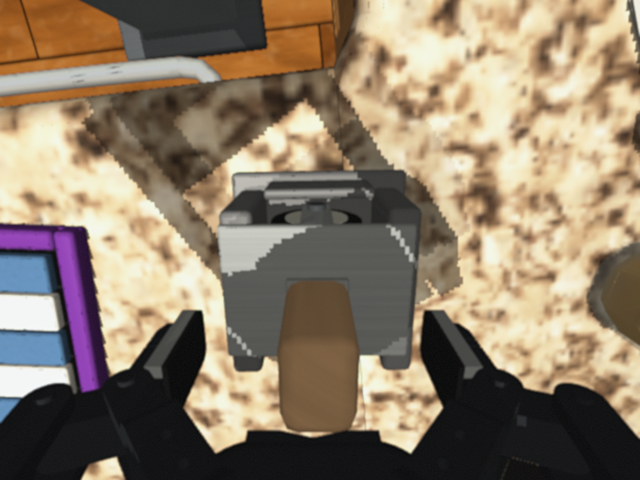

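>>> step_arm:
  series: [0.015, 0, 0, 0, 0, 0.015, 0, 0, 0, 0, 0.015, 0, 0, 0, 0, 0.015, 0, 0, 0, 0, 0.015, 0, 0, 0, 0, 0.015, 0, 0, 0, 0, 0.015, 0, 0, 0, 0, 0.015, 0, 0, 0, 0]
  newtons: 80

```text
t: 3.57
tool_pos: [0.4331, 0.2717, 0.1166]
orientation: [[0.001, 0.112, 0.994], [0.0, 0.994, -0.112], [-1.0, 0.0, 0.001]]
force: [0.2, 0.6, 2.7]
grip_width: 0.296
```

```bash
python3 - <<'E'
from h import *
im,d=get_image('wrist'); save('w3',im); s=get_state();print(s['tool_pos'],s['force'],s['t'],s['grip_width']*85.4)
E
```

```text
[0.43313686 0.27173587 0.11658101] [1.18655219 0.6765172  1.45777629] 3.6167 25.067540652277387
```

View pics/w3.png

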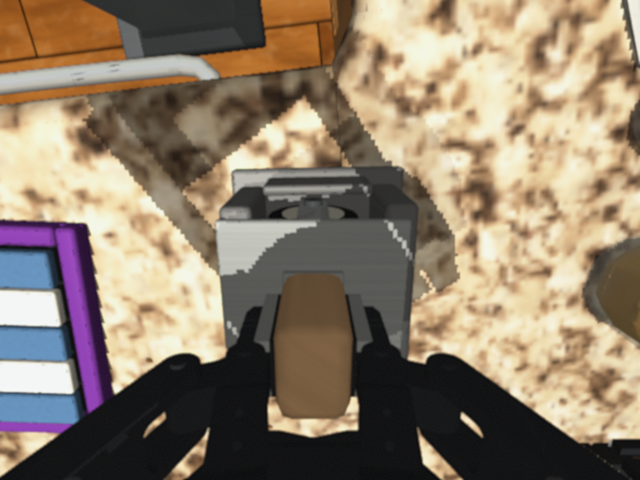

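```bash
python3 - <<'E'
from h import *
im,d=get_image('top'); c=calibration('top')
p,u,v=pts(d,c); P=np.full((480,640,3),np.nan);P[v,u]=p
r=[r for r in trace('top','trivet') if abs(r['extent'][0]-400)<20][0]; m=r['mask']
Q=P[m]; 
# project rays to z=0.016 for mask boundary
f=240/np.tan(np.radians(c['vfov']/2)); T=np.linalg.inv(c['world_to_cam'])
def ray(u,v,z):
    dv=T[:3,:3]@np.array([(u-c['cx'])/f,(v-c['cy'])/f,1]); o=T[:3,3]; return (o+dv*(z-o[2])/dv[2])
hsv=cv2.cvtColor(im,cv2.COLOR_RGB2HSV)
cnt=max(cv2.findContours(m.astype(np.uint8),0,2)[0],key=cv2.contourArea)[:,0]
w=np.array([ray(a+.0,b+.0,.012)[:2] for a,b in cnt]); print('mask',cv2.minAreaRect((w*1000).astype(np.float32)))
hh=hsv[...,0]
orange=(hh>5)&(hh<18)&(hsv[...,1]>120); orange[:, :370]=0; orange[:,430:]=0; orange[:245]=0; orange[314:]=0
blue=(hh>95)&(hh<120)&(hsv[...,1]>90); blue[:, :370]=0; blue[:,430:]=0; blue[:245]=0; blue[314:]=0
nb,lab,st,cen=cv2.connectedComponentsWithStats(blue.astype(np.uint8))
for i in range(1,nb):
    if st[i,4]>50: print('blue',st[i,4],ray(*cen[i],.0205))
p=Q[(Q[:,2]>.010)]; print(np.median(p,0),cv2.minAreaRect((p[:,:2]*1000).astype(np.float32)))
print('holes z table near', np.nanmedian(P[255:310,430:440,2]))
E
python3 - <<'E'
import sys; sys.path.insert(0,'.')
from h import *
plan([0.40,-0.02,0.21],8.5,16,0.015)
E
```

```text
mask ((416.8882751464844, -167.58026123046875), (167.00804138183594, 127.95698547363281), 8.15571117401123)
blue 238 [ 0.470945   -0.16082049  0.0205    ]
blue 245 [ 0.41812841 -0.16809578  0.0205    ]
blue 245 [ 0.36530353 -0.17576794  0.0205    ]
[ 0.41608948 -0.16727866  0.01945518] ((416.8088073730469, -167.79971313476562), (161.9140167236328, 122.5503921508789), 8.30509090423584)
holes z table near 0.0013519483989001824
[0.015, -0.0058, -0.0184, -0.0, 4.69, 0.015, -0.0058, -0.0183, 0.0015, 4.69, 0.015, -0.0059, -0.0181, 0.003, 4.69, 0.015, -0.0058, -0.0178, 0.0044, 4.69, 0.015, -0.0059, -0.0174, 0.0059, 4.69, 0.015, -0.0058, -0.0168, 0.0073, 4.69, 0.015, -0.0059, -0.0162, 0.0086, 4.69, 0.015, -0.0058, -0.0154, 0.0099, 4.69]
[0.015, -0.0059, -0.0146, 0.0112, 4.69, 0.015, -0.0058, -0.0136, 0.0123, 4.69, 0.015, -0.0059, -0.0125, 0.0134, 4.69, 0.015, -0.0058, -0.0114, 0.0144, 4.69, 0.015, -0.0059, -0.0102, 0.0153, 4.69, 0.015, -0.0058, -0.0089, 0.016, 4.69, 0.015, -0.0059, -0.0076, 0.0167, 4.69, 0.015, -0.0058, -0.0062, 0.0173, 4.69]
end [ 0.4  -0.02  0.21] 8.524536329859195 now [0.4331 0.2717 0.1165] 83.56453632985918
```

>>> step_arm:
  series: [0.015, -0.004, 0, 0, 0, 0.015, -0.01, 0, 0, 0, 0.015, -0.016, 0, 0, 0, 0.015, -0.016, 0, 0, 0, 0.015, -0.016, 0, 0, 0, 0.015, -0.016, 0, 0, 0, 0.015, -0.01, 0, 0, 0, 0.015, -0.004, 0, 0, 0]

```text
t: 4.38
tool_pos: [0.4332, 0.2717, 0.2102]
orientation: [[0.001, 0.112, 0.994], [0.001, 0.994, -0.112], [-1.0, 0.001, 0.001]]
force: [0.3, -0.3, -4.2]
grip_width: 0.296
```

```bash
python3 - <<'E'
from h import *
im,d=get_image('wrist'); save('w4',im); s=get_state();print(s['tool_pos'],s['force'],s['t'],s['grip_width']*85.4)
plan([0.40,-0.02,0.209],8.5,16,0.015)
E
```

```text
[0.43314866 0.27173364 0.20989234] [-0.22856433  1.19677613 -2.45476861] 4.4333 25.352432064411385
[0.015, 0.0001, -0.0184, -0.0, 4.69, 0.015, 0.0001, -0.0183, 0.0015, 4.69, 0.015, 0.0, -0.0181, 0.003, 4.69, 0.015, 0.0001, -0.0178, 0.0044, 4.69, 0.015, 0.0, -0.0174, 0.0059, 4.69, 0.015, 0.0001, -0.0168, 0.0073, 4.69, 0.015, 0.0, -0.0162, 0.0086, 4.69, 0.015, 0.0001, -0.0154, 0.0099, 4.69]
[0.015, 0.0, -0.0146, 0.0112, 4.69, 0.015, 0.0001, -0.0136, 0.0123, 4.69, 0.015, 0.0, -0.0125, 0.0134, 4.69, 0.015, 0.0001, -0.0114, 0.0144, 4.69, 0.015, 0.0, -0.0102, 0.0152, 4.69, 0.015, 0.0001, -0.0089, 0.016, 4.69, 0.015, 0.0, -0.0076, 0.0168, 4.69, 0.015, 0.0001, -0.0062, 0.0173, 4.69]
end [ 0.4   -0.02   0.209] 8.521035685130634 now [0.4331 0.2717 0.2099] 83.56103568513062
```

View pics/w4.png

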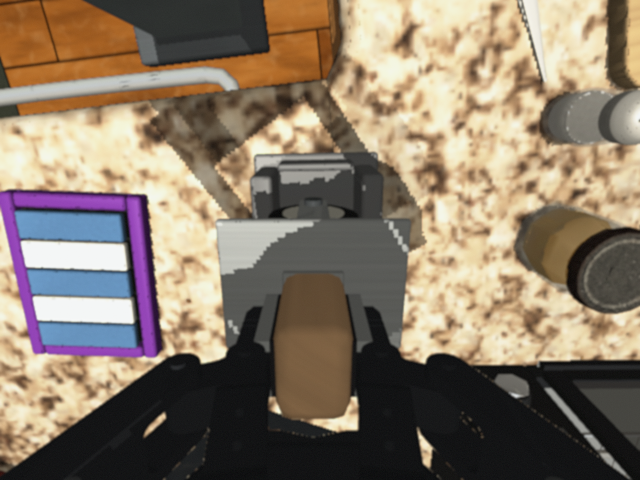

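The roller hangs in the fingers: the handle stays at (313,340), the rest now lies empty behind it at (318,185).

>>> step_arm:
  series: [0.015, 0, -0.0184, 0, 4.69, 0.015, 0, -0.0183, 0.0015, 4.69, 0.015, 0, -0.0181, 0.003, 4.69, 0.015, 0, -0.0178, 0.0044, 4.69, 0.015, 0, -0.0174, 0.0059, 4.69, 0.015, 0, -0.0168, 0.0073, 4.69, 0.015, 0, -0.0162, 0.0086, 4.69, 0.015, 0, -0.0154, 0.0099, 4.69]

```text
t: 5.1
tool_pos: [0.4158, 0.1249, 0.2072]
orientation: [[-0.001, 0.697, 0.717], [-0.0, 0.717, -0.697], [-1.0, -0.001, -0.001]]
force: [0.1, 0.1, -4.2]
grip_width: 0.293
```

>>> step_arm:
  series: [0.015, 0, -0.0146, 0.0112, 4.69, 0.015, 0, -0.0136, 0.0123, 4.69, 0.015, 0, -0.0125, 0.0134, 4.69, 0.015, 0, -0.0114, 0.0144, 4.69, 0.015, 0, -0.0102, 0.0152, 4.69, 0.015, 0, -0.0089, 0.016, 4.69, 0.015, 0, -0.0076, 0.0168, 4.69, 0.015, 0, -0.0062, 0.0173, 4.69]

```text
t: 5.77
tool_pos: [0.3992, -0.021, 0.2074]
orientation: [[-0.001, 0.99, 0.144], [0.0, 0.144, -0.99], [-1.0, -0.001, -0.0]]
force: [0.8, -0.1, -4.0]
grip_width: 0.293
```

```bash
python3 - <<'E'
from h import *
im,d=get_image('wrist'); im,d=get_image('wrist'); save('w5',im); s=get_state();print(s['tool_pos'],s['force'],s['t'],s['grip_width']*85.4,s['joint_pos'].round(1))
c=calibration('wrist');np.savez('w5.npz',im=im,d=d,**c)
for r in trace('wrist','trivet'):print(r['conf'],r['extent'])
E
```

```text
[ 0.39923741 -0.02184577  0.2073642 ] [-0.56723519  1.05269764 -3.06288134] 5.8667 24.984019222359198 [ -6.8 -29.  117.5  -0.   91.6 -15. ]
0.63 [315.5, 405.2, 89.6, 14.0]
```

View pics/w5.png

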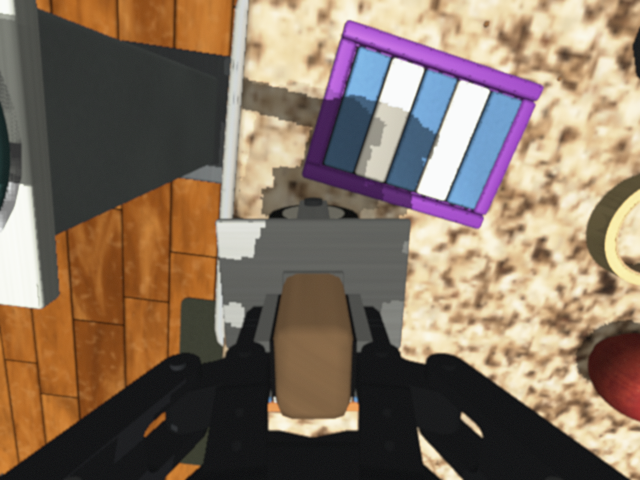

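```bash
python3 - <<'E'
from h import *
plan([0.368,-0.1751,0.145],8.2,8,0.015)
E
```

```text
[0.015, 0.0078, -0.0067, 0.0185, 0.03, 0.015, 0.0078, -0.0067, 0.0185, 0.03, 0.015, 0.0078, -0.0067, 0.0185, 0.03, 0.015, 0.0078, -0.0067, 0.0185, 0.03, 0.015, 0.0078, -0.0067, 0.0185, 0.03, 0.015, 0.0078, -0.0066, 0.0185, 0.03, 0.015, 0.0078, -0.0066, 0.0185, 0.03, 0.015, 0.0079, -0.0066, 0.0185, 0.03]
end [ 0.368  -0.1751  0.145 ] 8.164965512277407 now [ 0.3994 -0.0209  0.2075] 8.404965512277402
```

>>> step_arm:
  series: [0.015, 0, -0.0067, 0.0185, 0.03, 0.015, 0.0078, -0.0067, 0.0185, 0.03, 0.015, 0.0078, -0.0067, 0.0185, 0.03, 0.015, 0.0078, -0.0067, 0.0185, 0.03, 0.015, 0.0078, -0.0067, 0.0185, 0.03, 0.015, 0.01, -0.0066, 0.0185, 0.03, 0.015, 0.01, -0.0066, 0.0185, 0.03, 0.015, 0.009, -0.0066, 0.0185, 0.03]

```text
t: 6.58
tool_pos: [0.3685, -0.1745, 0.1469]
orientation: [[-0.001, 0.989, 0.146], [0.001, 0.146, -0.989], [-1.0, -0.001, -0.001]]
force: [0.0, -0.0, -4.3]
grip_width: 0.29
```

```bash
python3 - <<'E'
from h import *
im,d=get_image('top'); save('t2',cv2.resize(im[180:340,260:500],None,fx=3,fy=3)); s=get_state();print(s['tool_pos'],s['force'],s['t'],s['grip_width']*85.4,s['joint_pos'].round(1))
im,d=get_image('scene'); save('s2',im)
im,d=get_image('wrist'); save('w6',im);
s=get_state();print(s['tool_pos'],s['force'],s['t'])
E
```

```text
[ 0.36754827 -0.17653506  0.14521091] [-1.21852203 -0.233267   -7.73354045] 6.6333 24.93282775212901 [-2.920e+01 -2.620e+01  1.214e+02 -1.000e-01  8.490e+01 -3.760e+01]
[ 0.36829416 -0.17439659  0.14687332] [-0.44292814  0.11455519 -4.11927322] 6.7333
```

View pics/t2.png

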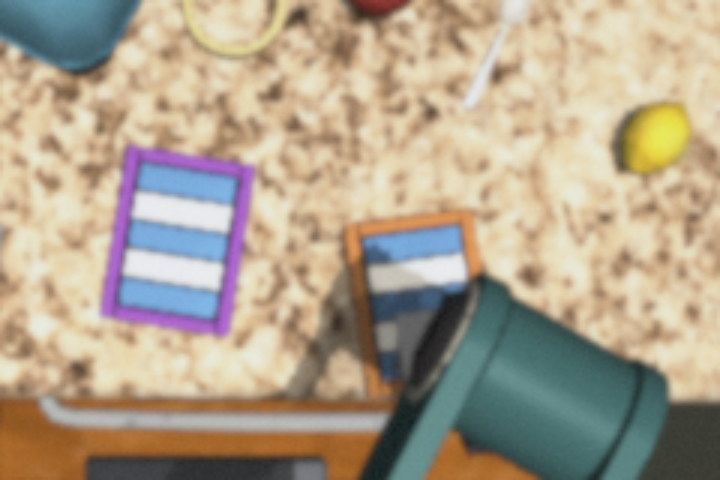

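View pics/s2.png

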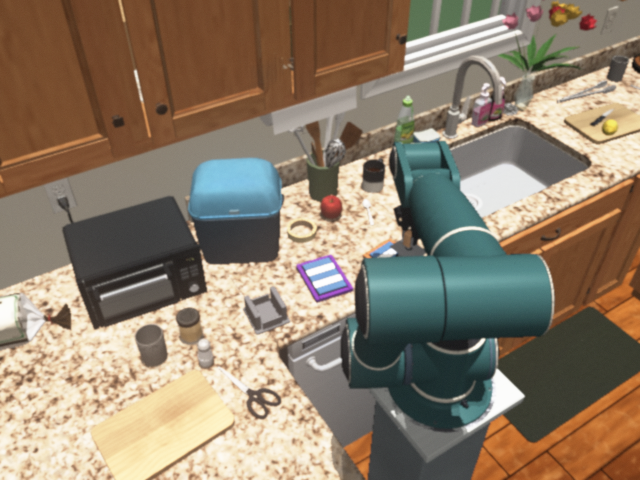

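View pics/w6.png

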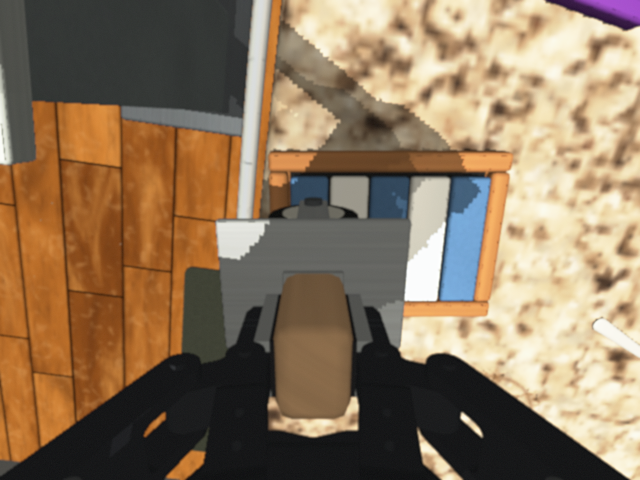

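```bash
cat > fr.py <<'E'
from h import *
c=calibration('wrist'); im,d=get_image('wrist')
p,u,v=pts(d,c); P=np.full((480,640,3),np.nan);P[v,u]=p
np.savez('wx.npz',im=im,P=P)
M=np.array([.4175,-.168]);a=np.radians(8.2);X=np.array([np.cos(a),np.sin(a)]);Y=np.array([-X[1],X[0]])
L=np.stack([(P[...,:2]-M)@X,(P[...,:2]-M)@Y,P[...,2]],-1)*1000
for name,(v,u) in {'far+y frame':(160,400),'right frame':(240,492),'bottom frame':(309,450),'strip5':(240,470),'strip4':(240,425),'strip3':(200,385)}.items(): print(name,L[v,u].round(1))
row=L[240,:]; 
print('z along row240',[(u,*L[240,u,[0,2]].round(1)) for u in range(412,520,4)])
print('z col 440',[(v,*L[v,440,1:].round(1)) for v in range(140,330,6)])
E
python3 fr.py
```

```text
far+y frame [ 7.7 52.5 14.4]
right frame [76.7 -3.1 14.1]
bottom frame [ 52.6 -57.   15.5]
strip5 [58.9 -1.4 19.4]
strip4 [27.8 -1.5 19.2]
strip3 [-1.7 26.8 20.2]
z along row240 [(412, np.float64(18.6), np.float64(20.1)), (416, np.float64(21.4), np.float64(19.9)), (420, np.float64(24.2), np.float64(19.6)), (424, np.float64(27.2), np.float64(18.9)), (428, np.float64(29.6), np.float64(20.2)), (432, np.float64(32.7), np.float64(19.1)), (436, np.float64(35.5), np.float64(19.1)), (440, np.float64(38.3), np.float64(18.9)), (444, np.float64(41.6), np.float64(17.4)), (448, np.float64(43.7), np.float64(19.4)), (452, np.float64(47.0), np.float64(18.0)), (456, np.float64(49.0), np.float64(19.8)), (460, np.float64(51.7), np.float64(20.1)), (464, np.float64(54.2), np.float64(20.5)), (468, np.float64(57.3), np.float64(19.7)), (472, np.float64(60.4), np.float64(19.0)), (476, np.float64(62.7), np.float64(20.0)), (480, np.float64(68.7), np.float64(13.2)), (484, np.float64(70.6), np.float64(15.1)), (488, np.float64(73.1), np.float64(15.8)), (492, np.float64(76.7), np.float64(14.1)), (496, np.float64(7
[... 935 characters left out ...]
 (236, np.float64(1.1), np.float64(18.3)), (242, np.float64(-3.1), np.float64(18.8)), (248, np.float64(-7.4), np.float64(19.3)), (254, np.float64(-13.4), np.float64(15.0)), (260, np.float64(-18.3), np.float64(14.3)), (266, np.float64(-22.4), np.float64(15.5)), (272, np.float64(-26.1), np.float64(17.8)), (278, np.float64(-30.3), np.float64(18.8)), (284, np.float64(-34.3), np.float64(20.4)), (290, np.float64(-39.7), np.float64(18.9)), (296, np.float64(-44.5), np.float64(19.0)), (302, np.float64(-52.1), np.float64(13.8)), (308, np.float64(-56.7), np.float64(14.6)), (314, np.float64(-61.3), np.float64(15.2)), (320, np.float64(-75.5), np.float64(-0.4)), (326, np.float64(-81.2), np.float64(-0.8))]
```

>>> step_arm:
  series: [0.015, 0.002, 0, 0, 0, 0.015, 0.003, 0, 0, 0, 0.015, 0.003, 0, 0, 0, 0.015, 0.003, 0, 0, 0, 0.015, 0.003, 0, 0, 0, 0.015, 0.002, 0, 0, 0, 0.015, 0.001, 0, 0, 0, 0.015, 0.0005, 0, 0, 0]

```text
t: 7.45
tool_pos: [0.3687, -0.1743, 0.1304]
orientation: [[-0.0, 0.99, 0.144], [0.0, 0.144, -0.99], [-1.0, -0.0, -0.0]]
force: [0.0, 0.8, -4.6]
grip_width: 0.294
```

>>> step_arm:
  series: [0.015, 0.0005, 0, 0, 0, 0.015, 0.0005, 0, 0, 0, 0.015, 0.0005, 0, 0, 0, 0.015, 0.0005, 0, 0, 0, 0.015, 0.0005, 0, 0, 0, 0.015, 0.0005, 0, 0, 0, 0.015, 0.0005, 0, 0, 0, 0.015, 0, 0, 0, 0]

```text
t: 8.12
tool_pos: [0.3687, -0.1743, 0.127]
orientation: [[-0.0, 0.99, 0.144], [0.0, 0.144, -0.99], [-1.0, -0.0, -0.0]]
force: [-0.2, -0.1, -4.4]
grip_width: 0.295
```

>>> step_arm:
  series: [0.015, 0.0006, 0, 0, 0, 0.015, 0.0006, 0, 0, 0, 0.015, 0.0006, 0, 0, 0, 0.015, 0.0006, 0, 0, 0, 0.015, 0.0006, 0, 0, 0, 0.015, 0.0006, 0, 0, 0, 0.015, 0.0006, 0, 0, 0, 0.015, 0.0006, 0, 0, 0]

```text
t: 8.78
tool_pos: [0.3688, -0.1744, 0.1224]
orientation: [[0.0, 0.99, 0.144], [-0.0, 0.144, -0.99], [-1.0, 0.0, 0.0]]
force: [-2.3, 0.6, 2.4]
grip_width: 0.293
```

>>> step_arm:
  series: [0.015, 0.0006, 0, 0, 0, 0.015, 0.0006, 0, 0, 0, 0.015, 0.0006, 0, 0, 0, 0.015, 0.0006, 0, 0, 0, 0.015, 0.0006, 0, 0, 0, 0.015, 0.0006, 0, 0, 0, 0.015, 0.0006, 0, 0, 0, 0.015, 0.0006, 0, 0, 0]

```text
t: 9.45
tool_pos: [0.3688, -0.1744, 0.1175]
orientation: [[0.0, 0.99, 0.144], [-0.0, 0.144, -0.99], [-1.0, 0.0, 0.0]]
force: [-0.9, 1.5, 4.7]
grip_width: 0.298
```

>>> step_arm:
  series: [0.015, 0, 0, 0, 0, 0.015, 0, 0, 0, 0, 0.015, 0, 0, 0, 0, 0.015, 0, 0, 0, 0]

```text
t: 9.78
tool_pos: [0.3688, -0.1743, 0.1175]
orientation: [[0.0, 0.99, 0.144], [-0.0, 0.144, -0.99], [-1.0, 0.0, 0.0]]
force: [-2.0, 1.1, 4.5]
grip_width: 0.295
```

```bash
python3 - <<'E'
from h import *
im,d=get_image('wrist'); save('w7',im)
fs=[]
for i in range(4):
    get_image('wrist'); fs.append(get_state()['force'])
print(np.mean(fs,0),get_state()['tool_pos'])
E
```

```text
[-1.92301324e+00 -3.59834595e-03  4.07731462e+00] [ 0.36876212 -0.17436044  0.11753146]
```

View pics/w7.png

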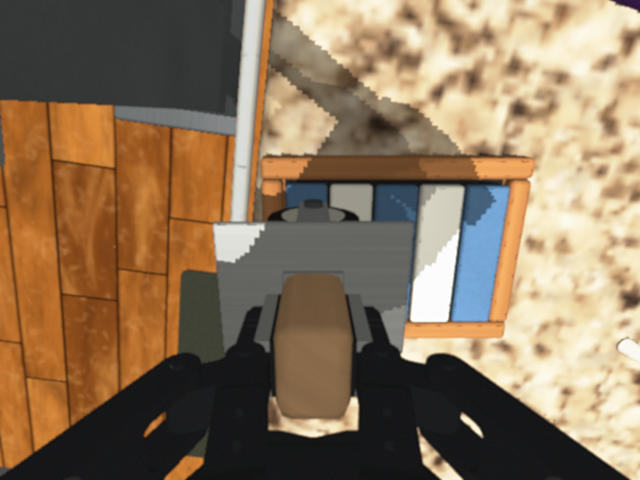

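>>> step_arm:
  series: [0.015, 0, -0.0015, 0, 0, 0.015, 0, -0.0015, 0, 0, 0.015, 0, -0.0015, 0, 0, 0.015, 0, -0.0015, 0, 0, 0.015, 0, -0.0015, 0, 0, 0.015, 0, -0.001, 0, 0, 0.015, 0, 0, 0, 0, 0.015, 0, 0, 0, 0]

```text
t: 10.7
tool_pos: [0.3603, -0.1756, 0.1175]
orientation: [[-0.0, 0.99, 0.144], [-0.0, 0.144, -0.99], [-1.0, -0.0, 0.0]]
force: [-0.7, 0.7, 3.5]
grip_width: 0.291
```

>>> step_arm:
  series: [0.015, 0.0006, 0, 0, 0, 0.015, 0.0006, 0, 0, 0, 0.015, 0.0006, 0, 0, 0, 0.015, 0.0006, 0, 0, 0, 0.015, 0.0006, 0, 0, 0, 0.015, 0.0006, 0, 0, 0, 0.015, 0.0006, 0, 0, 0, 0.015, 0.0006, 0, 0, 0]

```text
t: 11.37
tool_pos: [0.3605, -0.1756, 0.1128]
orientation: [[0.0, 0.99, 0.144], [-0.0, 0.144, -0.99], [-1.0, 0.0, 0.0]]
force: [-0.5, 0.3, 6.6]
grip_width: 0.293
```

```bash
cat > st.py <<'E'
from h import *
im,d=get_image('wrist'); save('w_last',im)
c=calibration('wrist')
p,u,v=pts(d,c); P=np.full((480,640,3),np.nan);P[v,u]=p
M=np.array([.4175,-.168]);a=np.radians(8.2);X=np.array([np.cos(a),np.sin(a)]);Y=np.array([-X[1],X[0]])
L=np.stack([(P[...,:2]-M)@X,(P[...,:2]-M)@Y,P[...,2]],-1)*1000
for i,x in enumerate([-53.6,-26.8,0,26.8,53.6]):
    m=(abs(L[...,0]-x)<9)&(L[...,1]>15)&(abs(L[...,1])<38)&(L[...,2]<26)&(L[...,2]>8)
    m2=(abs(L[...,0]-x)<9)&(abs(L[...,1])<38)&(L[...,2]<26)&(L[...,2]>8)
    print('strip',i+1,m.sum(),np.median(L[m][:,2]).round(2),m2.sum(),np.median(L[m2][:,2]).round(2))
for x0,x1 in [(-78,-40),(-40,0),(0,40),(40,78)]:
    m=(L[...,0]>x0)&(L[...,0]<x1)&(L[...,1]>51)&(L[...,1]<58)&(L[...,2]>8); print('frame',x0,m.sum(),np.median(L[m][:,2]).round(2))
m=(L[...,0]>71)&(L[...,0]<78)&(abs(L[...,1])<50)&(L[...,2]>8); print('frame+x',m.sum(),np.median(L[m][:,2]).round(2))
fs=[]
for i in range(3): get_image('top'); s=get_state(); fs.append(s['force'])
print(np.mean(fs,0),s['tool_pos'],'wheel x,y',(s['tool_pos'][:2]-M)@X*1000,(s['tool_pos'][:2]-M)@Y*1000,s['t'])
E
python3 st.py
```

```text
strip 1 345 15.13 345 15.13
strip 2 847 17.44 847 17.44
strip 3 1017 19.85 1794 19.81
strip 4 1182 19.55 3519 19.49
strip 5 1185 19.5 3507 19.42
frame -78 802 14.75
frame -40 851 14.76
frame 0 856 14.7
frame 40 814 14.83
frame+x 1756 15.01
[-0.46450341  0.51307102  7.38748626] [ 0.36047534 -0.17560252  0.11289395] wheel x,y -57.5259886126613 0.608575522173645 11.5667
```

View pics/w_last.png

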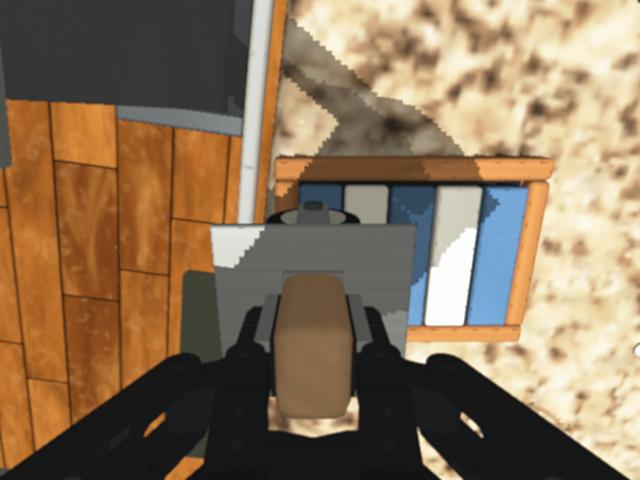

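>>> step_arm:
  series: [0.015, -0.001, 0, 0, 0, 0.015, -0.001, 0, 0, 0, 0.015, -0.001, 0.001, 0, 0, 0.015, -0.0005, 0.001, 0, 0, 0.015, 0, 0.0015, 0, 0, 0.015, 0, 0.0015, 0, 0, 0.015, 0, 0.0015, 0, 0, 0.015, 0, 0.0015, 0, 0]

```text
t: 12.23
tool_pos: [0.3684, -0.1744, 0.1162]
orientation: [[-0.0, 0.99, 0.144], [0.0, 0.144, -0.99], [-1.0, -0.0, -0.0]]
force: [-1.0, -0.8, 4.7]
grip_width: 0.293
```

>>> step_arm:
  series: [0.015, 0, 0.0015, 0, 0, 0.015, 0, 0.0015, 0, 0, 0.015, 0, 0.0015, 0, 0, 0.015, 0, 0.0015, 0, 0, 0.015, 0, 0.0015, 0, 0, 0.015, 0, 0.0015, 0, 0, 0.015, 0, 0.0015, 0, 0, 0.015, 0, 0.0015, 0, 0]

```text
t: 12.9
tool_pos: [0.3802, -0.1727, 0.1162]
orientation: [[-0.0, 0.99, 0.144], [-0.0, 0.144, -0.99], [-1.0, -0.0, -0.0]]
force: [-0.3, 0.4, 4.9]
grip_width: 0.299
```

>>> step_arm:
  series: [0.015, 0, 0.0015, 0, 0, 0.015, 0, 0.0015, 0, 0, 0.015, 0, 0.0015, 0, 0, 0.015, 0, 0.0015, 0, 0, 0.015, 0, 0.0015, 0, 0, 0.015, 0, 0.0015, 0, 0, 0.015, 0, 0.0015, 0, 0, 0.015, 0, 0.0015, 0, 0]

```text
t: 13.57
tool_pos: [0.3919, -0.1709, 0.1161]
orientation: [[-0.001, 0.99, 0.144], [0.0, 0.144, -0.99], [-1.0, -0.001, -0.0]]
force: [-2.9, -0.2, 4.3]
grip_width: 0.296
```

```bash
python3 st.py
```

```text
strip 1 787 15.17 787 15.17
strip 2 302 15.01 302 15.01
strip 3 712 19.55 712 19.55
strip 4 904 19.59 1052 19.59
strip 5 1142 19.49 3416 19.43
frame -78 840 14.84
frame -40 882 14.78
frame 0 889 14.77
frame 40 835 14.79
frame+x 1706 15.06
[-1.50525053  0.30460009  4.988471  ] [ 0.39192817 -0.17094368  0.11604609] wheel x,y -25.730240946590133 0.7337019225891331 13.7667
```

>>> step_arm:
  series: [0.015, 0, 0.0015, 0, 0, 0.015, 0, 0.0015, 0, 0, 0.015, 0, 0.0015, 0, 0, 0.015, 0, 0.0015, 0, 0, 0.015, 0, 0.0015, 0, 0, 0.015, 0, 0.0015, 0, 0, 0.015, 0, 0.0015, 0, 0, 0.015, 0, 0.0015, 0, 0]

```text
t: 14.43
tool_pos: [0.4039, -0.1692, 0.1161]
orientation: [[-0.0, 0.99, 0.144], [0.0, 0.144, -0.99], [-1.0, -0.0, -0.0]]
force: [-0.0, 0.7, 4.9]
grip_width: 0.293
```

>>> step_arm:
  series: [0.015, 0, 0.0015, 0, 0, 0.015, 0, 0.0015, 0, 0, 0.015, 0, 0.0015, 0, 0, 0.015, 0, 0.0015, 0, 0, 0.015, 0, 0.0015, 0, 0, 0.015, 0, 0.0015, 0, 0, 0.015, 0, 0.0015, 0, 0, 0.015, 0, 0.0015, 0, 0]

```text
t: 15.1
tool_pos: [0.4159, -0.1675, 0.1161]
orientation: [[-0.0, 0.99, 0.144], [0.0, 0.144, -0.99], [-1.0, -0.0, -0.0]]
force: [0.2, 0.9, 5.1]
grip_width: 0.296
```

>>> step_arm:
  series: [0.015, 0, 0.0015, 0, 0, 0.015, 0, 0.0015, 0, 0, 0.015, 0, 0.0015, 0, 0, 0.015, 0, 0.0015, 0, 0, 0.015, 0, 0.0015, 0, 0, 0.015, 0, 0.0015, 0, 0, 0.015, 0, 0.0015, 0, 0, 0.015, 0, 0.0015, 0, 0]

```text
t: 15.77
tool_pos: [0.4276, -0.1657, 0.1161]
orientation: [[-0.001, 0.99, 0.144], [0.0, 0.144, -0.99], [-1.0, -0.001, -0.0]]
force: [-1.4, 0.2, 4.9]
grip_width: 0.294
```

>>> step_arm:
  series: [0.015, 0, 0.0015, 0, 0, 0.015, 0, 0.0015, 0, 0, 0.015, 0, 0.0015, 0, 0, 0.015, 0, 0.0015, 0, 0, 0.015, 0, 0.0015, 0, 0, 0.015, 0, 0.0015, 0, 0, 0.015, 0, 0.0015, 0, 0, 0.015, 0, 0.0015, 0, 0]

```text
t: 16.43
tool_pos: [0.4396, -0.164, 0.1161]
orientation: [[-0.0, 0.99, 0.144], [0.0, 0.144, -0.99], [-1.0, -0.0, -0.0]]
force: [-0.5, -0.0, 4.6]
grip_width: 0.298
```

```bash
python3 st.py
```

```text
strip 1 1105 15.14 3296 15.1
strip 2 906 15.15 906 15.15
strip 3 664 15.17 664 15.17
strip 4 342 15.27 342 15.27
strip 5 804 19.56 804 19.56
frame -78 833 14.86
frame -40 883 14.86
frame 0 884 14.8
frame 40 848 14.87
frame+x 3118 169.09
[0.76195036 0.23449864 5.32746987] [ 0.43965964 -0.16399138  0.11617191] wheel x,y 22.50482715015987 0.8070273895479624 16.6333
```

>>> step_arm:
  series: [0.015, 0, 0.0015, 0, 0, 0.015, 0, 0.0015, 0, 0, 0.015, 0, 0.0015, 0, 0, 0.015, 0, 0.0015, 0, 0, 0.015, 0, 0.0015, 0, 0, 0.015, 0, 0.0015, 0, 0, 0.015, 0, 0.0015, 0, 0, 0.015, 0, 0.0015, 0, 0]

```text
t: 17.3
tool_pos: [0.4512, -0.1623, 0.116]
orientation: [[-0.001, 0.99, 0.144], [0.0, 0.144, -0.99], [-1.0, -0.001, -0.0]]
force: [-2.2, 1.1, 5.6]
grip_width: 0.293
```

>>> step_arm:
  series: [0.015, 0, 0.0015, 0, 0, 0.015, 0, 0.0015, 0, 0, 0.015, 0, 0.0015, 0, 0, 0.015, 0, 0.0015, 0, 0, 0.015, 0, 0.0015, 0, 0, 0.015, 0, 0.0015, 0, 0, 0.015, 0, 0.0015, 0, 0, 0.015, 0, 0.0015, 0, 0]

```text
t: 17.97
tool_pos: [0.4634, -0.1606, 0.1161]
orientation: [[-0.0, 0.99, 0.144], [0.0, 0.144, -0.99], [-1.0, -0.0, -0.0]]
force: [-0.2, 0.6, 4.4]
grip_width: 0.297
```

>>> step_arm:
  series: [0.015, 0, 0.0015, 0, 0, 0.015, 0, 0.0015, 0, 0, 0.015, 0, 0.0015, 0, 0, 0.015, 0, 0.0015, 0, 0, 0.015, 0, 0.0015, 0, 0, 0.015, 0, 0.0015, 0, 0, 0.015, 0, 0.0015, 0, 0, 0.015, 0, 0.0005, 0, 0]

```text
t: 18.63
tool_pos: [0.4743, -0.1589, 0.1161]
orientation: [[-0.0, 0.99, 0.144], [0.0, 0.144, -0.99], [-1.0, -0.0, -0.0]]
force: [-0.1, 0.4, 4.7]
grip_width: 0.294
```

```bash
python3 st.py
```

```text
strip 1 1099 15.16 3308 15.09
strip 2 1107 15.16 3304 15.11
strip 3 960 15.17 1518 15.17
strip 4 812 15.18 812 15.18
strip 5 326 15.2 326 15.2
frame -78 838 14.88
frame -40 883 14.77
frame 0 882 14.78
frame 40 844 14.9
frame+x 6963 147.86
[0.62990065 0.72397811 5.24079968] [ 0.47426908 -0.15894724  0.11615921] wheel x,y 57.479874514202905 0.8632943624051281 18.8333
```

>>> step_arm:
  series: [0.015, 0, -0.001, 0, 0, 0.015, 0, -0.002, 0, 0, 0.015, 0, -0.002, 0, 0, 0.015, 0, -0.002, 0, 0, 0.015, 0, -0.002, 0, 0, 0.015, 0, -0.002, 0, 0, 0.015, 0, -0.002, 0, 0, 0.015, 0, -0.002, 0, 0]

```text
t: 19.5
tool_pos: [0.4593, -0.1611, 0.1162]
orientation: [[0.0, 0.99, 0.144], [0.0, 0.144, -0.99], [-1.0, 0.0, -0.0]]
force: [0.1, 0.8, 4.3]
grip_width: 0.295
```

>>> step_arm:
  series: [0.015, 0, -0.002, 0, 0, 0.015, 0, -0.002, 0, 0, 0.015, 0, -0.002, 0, 0, 0.015, 0, -0.002, 0, 0, 0.015, 0, -0.002, 0, 0, 0.015, 0, -0.002, 0, 0, 0.015, 0, -0.002, 0, 0, 0.015, 0, -0.002, 0, 0]

```text
t: 20.17
tool_pos: [0.4435, -0.1635, 0.1162]
orientation: [[0.0, 0.99, 0.144], [0.0, 0.144, -0.99], [-1.0, 0.0, 0.0]]
force: [-0.2, 0.6, 4.0]
grip_width: 0.297
```

>>> step_arm:
  series: [0.015, 0, -0.002, 0, 0, 0.015, 0, -0.002, 0, 0, 0.015, 0, -0.002, 0, 0, 0.015, 0, -0.002, 0, 0, 0.015, 0, -0.002, 0, 0, 0.015, 0, -0.002, 0, 0, 0.015, 0, -0.002, 0, 0, 0.015, 0, -0.002, 0, 0]

```text
t: 20.83
tool_pos: [0.4277, -0.1658, 0.1162]
orientation: [[0.0, 0.99, 0.144], [-0.0, 0.144, -0.99], [-1.0, 0.0, 0.0]]
force: [0.5, 0.4, 5.4]
grip_width: 0.296
```

>>> step_arm:
  series: [0.015, 0, -0.002, 0, 0, 0.015, 0, -0.002, 0, 0, 0.015, 0, -0.002, 0, 0, 0.015, 0, -0.002, 0, 0, 0.015, 0, -0.002, 0, 0, 0.015, 0, -0.002, 0, 0, 0.015, 0, -0.002, 0, 0, 0.015, 0, -0.002, 0, 0]

```text
t: 21.5
tool_pos: [0.4118, -0.1681, 0.1162]
orientation: [[0.0, 0.99, 0.144], [-0.0, 0.144, -0.99], [-1.0, 0.0, 0.0]]
force: [0.4, -0.3, 5.1]
grip_width: 0.297
```

>>> step_arm:
  series: [0.015, 0, -0.002, 0, 0, 0.015, 0, -0.002, 0, 0, 0.015, 0, -0.002, 0, 0, 0.015, 0, -0.002, 0, 0, 0.015, 0, -0.002, 0, 0, 0.015, 0, -0.002, 0, 0, 0.015, 0, -0.002, 0, 0, 0.015, 0, -0.002, 0, 0]

```text
t: 22.17
tool_pos: [0.396, -0.1704, 0.1162]
orientation: [[0.0, 0.99, 0.144], [-0.0, 0.144, -0.99], [-1.0, 0.0, 0.0]]
force: [-0.1, 0.2, 4.0]
grip_width: 0.289
```

>>> step_arm:
  series: [0.015, 0, -0.002, 0, 0, 0.015, 0, -0.002, 0, 0, 0.015, 0, -0.002, 0, 0, 0.015, 0, -0.002, 0, 0, 0.015, 0, -0.002, 0, 0, 0.015, 0, -0.002, 0, 0, 0.015, 0, -0.002, 0, 0, 0.015, 0, -0.002, 0, 0]

```text
t: 22.83
tool_pos: [0.3801, -0.1727, 0.1162]
orientation: [[0.0, 0.99, 0.144], [-0.0, 0.144, -0.99], [-1.0, 0.0, 0.0]]
force: [0.6, 0.1, 4.8]
grip_width: 0.293
```

>>> step_arm:
  series: [0.015, 0, -0.002, 0, 0, 0.015, 0, -0.002, 0, 0, 0.015, 0, -0.002, 0, 0, 0.015, 0, -0.002, 0, 0, 0.015, 0, -0.002, 0, 0, 0.015, 0, -0.002, 0, 0, 0.015, 0, -0.002, 0, 0, 0.015, 0, -0.001, 0, 0]

```text
t: 23.5
tool_pos: [0.3652, -0.1749, 0.1162]
orientation: [[0.0, 0.99, 0.144], [-0.0, 0.144, -0.99], [-1.0, 0.0, 0.0]]
force: [0.2, 0.2, 5.0]
grip_width: 0.3
```

```bash
python3 st.py; python3 - <<'E'
from h import *
im,d=get_image('scene'); save('s3',im)
E
```

```text
strip 1 302 15.19 302 15.19
strip 2 732 15.11 732 15.11
strip 3 915 15.16 931 15.17
strip 4 1108 15.17 3304 15.13
strip 5 1105 15.13 3304 15.11
frame -78 806 14.84
frame -40 860 14.84
frame 0 857 14.86
frame 40 822 14.81
frame+x 1722 15.1
[-0.95156857 -0.06295202  5.07205013] [ 0.36530416 -0.1749131   0.11623441] wheel x,y -52.64821491760569 0.6022145178888758 23.7
```

View pics/w_last.png

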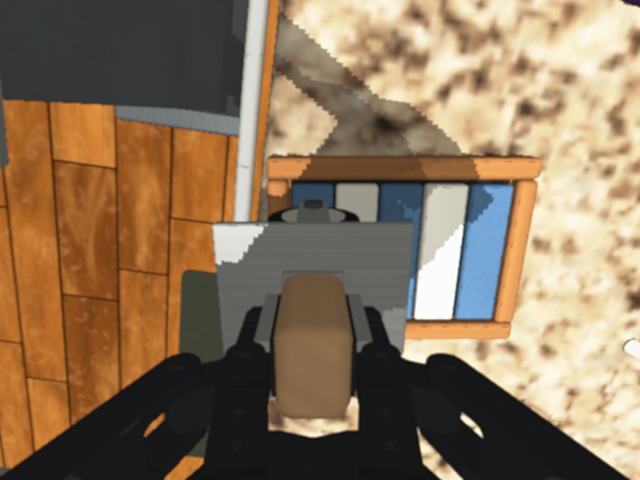

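>>> step_arm:
  series: [0.015, -0.002, 0, 0, 0, 0.015, -0.004, 0, 0, 0, 0.015, -0.008, 0, 0, 0, 0.015, -0.015, 0, 0, 0, 0.015, -0.02, 0, 0, 0, 0.015, -0.02, 0, 0, 0, 0.015, -0.015, 0, 0, 0, 0.015, -0.008, 0, 0, 0]

```text
t: 24.42
tool_pos: [0.3654, -0.1749, 0.2101]
orientation: [[0.001, 0.99, 0.144], [-0.0, 0.144, -0.99], [-1.0, 0.001, 0.001]]
force: [-0.3, -0.7, -3.5]
grip_width: 0.293
```

```bash
python3 - <<'E'
from h import *
plan([0.4331,0.2717,0.209],83.56,24,0.015)
E
```

```text
[0.015, 0.0, 0.0055, -0.018, -3.14, 0.015, 0.0, 0.0064, -0.0177, -3.14, 0.015, 0.0, 0.0074, -0.0173, -3.14, 0.015, 0.0001, 0.0083, -0.0169, -3.14, 0.015, 0.0, 0.0093, -0.0164, -3.14, 0.015, 0.0001, 0.0101, -0.0158, -3.14, 0.015, 0.0, 0.011, -0.0153, -3.14, 0.015, 0.0001, 0.0118, -0.0146, -3.14]
[0.015, 0.0, 0.0126, -0.014, -3.14, 0.015, 0.0001, 0.0134, -0.0133, -3.14, 0.015, 0.0, 0.0141, -0.0125, -3.14, 0.015, 0.0001, 0.0147, -0.0117, -3.14, 0.015, 0.0, 0.0153, -0.0109, -3.14, 0.015, 0.0001, 0.0159, -0.01, -3.14, 0.015, 0.0, 0.0164, -0.0092, -3.14, 0.015, 0.0001, 0.0169, -0.0082, -3.14]
[0.015, 0.0, 0.0174, -0.0073, -3.14, 0.015, 0.0001, 0.0177, -0.0064, -3.14, 0.015, 0.0, 0.018, -0.0054, -3.14, 0.015, 0.0001, 0.0183, -0.0044, -3.14, 0.015, 0.0, 0.0185, -0.0033, -3.14, 0.015, 0.0001, 0.0187, -0.0023, -3.14, 0.015, 0.0, 0.0188, -0.0013, -3.14, 0.015, 0.0001, 0.0189, -0.0003, -3.14]
end [0.4331 0.2717 0.209 ] 83.64329003756242 now [ 0.3654 -0.1749  0.2101] 8.283290037562411
```

>>> step_arm:
  series: [0.015, 0, 0.0055, -0.018, -3.14, 0.015, 0, 0.0064, -0.0177, -3.14, 0.015, 0, 0.0074, -0.0173, -3.14, 0.015, 0, 0.0083, -0.0169, -3.14, 0.015, 0, 0.0093, -0.0164, -3.14, 0.015, 0, 0.0101, -0.0158, -3.14, 0.015, 0, 0.011, -0.0153, -3.14, 0.015, 0, 0.0118, -0.0146, -3.14]

```text
t: 25.08
tool_pos: [0.3875, -0.025, 0.2076]
orientation: [[-0.001, 0.833, 0.553], [0.0, 0.553, -0.833], [-1.0, -0.001, -0.001]]
force: [-0.8, -0.9, -3.7]
grip_width: 0.295
```

>>> step_arm:
  series: [0.015, 0, 0.0126, -0.014, -3.14, 0.015, 0, 0.0134, -0.0133, -3.14, 0.015, 0, 0.0141, -0.0125, -3.14, 0.015, 0, 0.0147, -0.0117, -3.14, 0.015, 0, 0.0153, -0.0109, -3.14, 0.015, 0, 0.0159, -0.01, -3.14, 0.015, 0, 0.0164, -0.0092, -3.14, 0.015, 0, 0.0169, -0.0082, -3.14]

```text
t: 25.75
tool_pos: [0.4101, 0.1237, 0.2076]
orientation: [[-0.001, 0.52, 0.854], [-0.0, 0.854, -0.52], [-1.0, -0.001, -0.001]]
force: [0.3, -0.0, -4.3]
grip_width: 0.292
```

>>> step_arm:
  series: [0.015, 0, 0.0174, -0.0073, -3.14, 0.015, 0, 0.0177, -0.0064, -3.14, 0.015, 0, 0.018, -0.0054, -3.14, 0.015, 0, 0.0183, -0.0044, -3.14, 0.015, 0, 0.0185, -0.0033, -3.14, 0.015, 0, 0.0187, -0.0023, -3.14, 0.015, 0, 0.0188, -0.0013, -3.14, 0.015, 0, 0.0189, -0.0003, -3.14]

```text
t: 26.42
tool_pos: [0.4327, 0.2726, 0.2074]
orientation: [[-0.001, 0.108, 0.994], [-0.001, 0.994, -0.108], [-1.0, -0.001, -0.001]]
force: [0.0, -0.6, -3.8]
grip_width: 0.295
```

```bash
python3 - <<'E'
from h import *
for i in range(5): get_image('wrist')
im,d=get_image('wrist'); save('w8',im); a=cv2.imread('pics/w4.png'); 
s=get_state(); print(s['tool_pos'],s['force'],s['t'],s['joint_vel'].round(1))
plan([0.4331,0.2717,0.209],83.56,1,0.015)
b=cv2.cvtColor(im,cv2.COLOR_RGB2BGR); save('cmp',np.hstack([a[130:430,170:490],b[130:430,170:490]])[...,::-1])
E
```

```text
[0.43282433 0.27119794 0.20782282] [ 0.55067298 -0.61712767 -4.51809943] 26.7167 [-0.4 -0.3 -0.  -0.  -0.2 -0.1]
[0.015, -0.0012, 0.0005, 0.0002, 0.02]
end [0.4331 0.2717 0.209 ] 83.56377502837623 now [0.4328 0.2712 0.2078] 83.58377502837622
```

View pics/cmp.png

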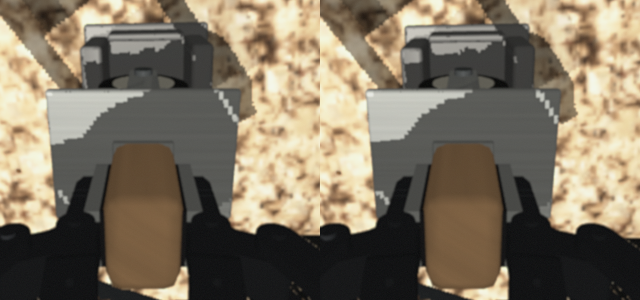

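The roller sits over its rest exactly as it did right after lifting (left: before, right: now).

>>> step_arm:
  series: [0.015, 0.006, 0.0005, 0.0003, 0, 0.015, 0.012, 0, 0, 0, 0.015, 0.016, 0, 0, 0, 0.015, 0.016, 0, 0, 0, 0.015, 0.015, 0, 0, 0, 0.015, 0.01, 0, 0, 0, 0.015, 0.006, 0, 0, 0, 0.015, 0.003, 0, 0, 0]

```text
t: 27.38
tool_pos: [0.4331, 0.2718, 0.123]
orientation: [[-0.001, 0.111, 0.994], [-0.001, 0.994, -0.111], [-1.0, -0.001, -0.001]]
force: [-0.6, 0.4, -4.0]
grip_width: 0.295
```

>>> step_arm:
  series: [0.015, 0.001, 0, 0, 0, 0.015, 0.001, 0, 0, 0, 0.015, 0.001, 0, 0, 0, 0.015, 0.001, 0, 0, 0, 0.015, 0.0005, 0, 0, 0, 0.015, 0.0005, 0, 0, 0, 0.015, 0, 0, 0, 0, 0.015, 0, 0, 0, 0]

```text
t: 28.05
tool_pos: [0.4334, 0.2722, 0.1193]
orientation: [[0.0, 0.111, 0.994], [0.0, 0.994, -0.111], [-1.0, 0.0, 0.0]]
force: [0.3, -0.2, -4.2]
grip_width: 0.297
```

```bash
python3 - <<'E'
from h import *
fs=[]
for i in range(3): im,d=get_image('wrist'); s=get_state(); fs.append(s['force'])
save('w9',im); print(s['tool_pos'],np.mean(fs,0),s['t'])
E
```

```text
[0.43340306 0.27222315 0.11926833] [-0.37849371  0.1040978  -4.33352169] 28.2
```

View pics/w9.png

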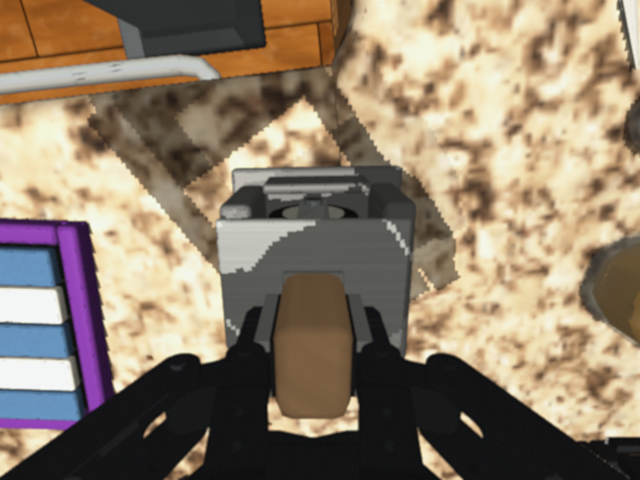

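>>> step_arm:
  series: [0.015, 0.0006, 0, 0, 0, 0.015, 0.0006, 0, 0, 0, 0.015, 0.0006, 0, 0, 0, 0.015, 0.0006, 0, 0, 0, 0.015, 0.0003, 0, 0, 0, 0.015, 0.0003, 0, 0, 0, 0.015, 0, 0, 0, 0, 0.015, 0, 0, 0, 0]

```text
t: 28.87
tool_pos: [0.4334, 0.2722, 0.1164]
orientation: [[0.0, 0.111, 0.994], [0.0, 0.994, -0.111], [-1.0, 0.0, 0.0]]
force: [-1.5, -0.9, 2.1]
grip_width: 0.295
```

```bash
cat > f.py <<'E'
from h import *
fs=[]
for i in range(4): im,d=get_image('wrist'); s=get_state(); fs.append(s['force'])
save('w_f',im); print(s['tool_pos'],np.mean(fs,0),s['t'])
E
python3 f.py
```

```text
[0.43342366 0.27224546 0.11630605] [-2.06408457 -0.21662737  2.50378981] 29.0667
```

>>> step_arm:
  series: [0.015, -0.0003, 0, 0, 0, 0.015, 0, 0, 0, 0, 0.015, 0, 0, 0, 0, 0.03, 0, 0, 0, 0, 0.035, 0, 0, 0, 0, 0.05, 0, 0, 0, 0, 0.07, 0, 0, 0, 0, 0.085, 0, 0, 0, 0]

```text
t: 29.73
tool_pos: [0.4334, 0.2722, 0.1165]
orientation: [[0.0, 0.111, 0.994], [0.0, 0.994, -0.111], [-1.0, 0.0, 0.0]]
force: [-0.5, -0.4, 0.0]
grip_width: 0.818
```

>>> step_arm:
  series: [0.085, 0, 0, 0, 0, 0.085, 0, 0, 0, 0, 0.085, 0, 0, 0, 0, 0.085, 0, 0, 0, 0]

```text
t: 30.07
tool_pos: [0.4334, 0.2722, 0.1165]
orientation: [[0.0, 0.111, 0.994], [0.0, 0.994, -0.111], [-1.0, 0.0, 0.0]]
force: [0.1, 0.9, 0.2]
grip_width: 0.992
```

```bash
python3 f.py
```

```text
[0.43336212 0.27220434 0.11649473] [ 0.14364299 -0.23545842  0.12571769] 30.2667
```

View pics/w_f.png

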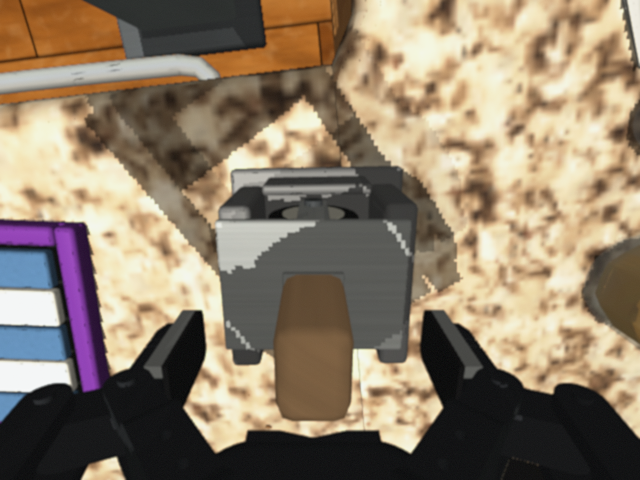

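Released, roller seated upright, fingers clear on both sides. Retreat straight up.

>>> step_arm:
  series: [0.085, -0.005, 0, 0, 0, 0.085, -0.012, 0, 0, 0, 0.085, -0.02, 0, 0, 0, 0.085, -0.022, 0, 0, 0, 0.085, -0.022, 0, 0, 0, 0.085, -0.022, 0, 0, 0, 0.085, -0.02, 0, 0, 0, 0.085, -0.01, 0, 0, 0]

```text
t: 30.93
tool_pos: [0.4337, 0.2724, 0.2534]
orientation: [[0.003, 0.111, 0.994], [0.002, 0.994, -0.111], [-1.0, 0.002, 0.003]]
force: [-0.6, -0.0, 1.2]
grip_width: 0.995
```

```bash
for i in 1 2 3; do python3 look.py;done; python3 - <<'E'
from h import *
im,d=get_image('top'); c=calibration('top'); save('t9',im)
im2,_=get_image('scene'); save('s9',im2)
p,u,v=pts(d,c)
M=np.array([.4175,-.168]);a=np.radians(8.2);X=np.array([np.cos(a),np.sin(a)]);Y=np.array([-X[1],X[0]])
L=np.c_[(p[:,:2]-M)@X,(p[:,:2]-M)@Y,p[:,2]]*1000
for x in [-53.6,-26.8,0,26.8,53.6]:
    m=(abs(L[:,0]-x)<9)&(abs(L[:,1])<38); print(x,m.sum(),np.median(L[m][:,2]).round(2))
m=(abs(L[:,0])<70)&(abs(abs(L[:,1])-54.5)<3);print('frame',np.median(L[m][:,2]))
print(get_state()['joint_vel'].round(2),get_state()['tool_pos'],get_state()['t'])
E
```

```text
[0.43374113 0.27242855 0.25340228] [-0.  -1.  -7.5  0.   9.5  0. ] 30.9333
1871 [0.43184927 0.27159697 0.13651083] ((0.43323901295661926, 0.2716204524040222), (0.025875061750411987, 0.03495849296450615), 82.6630630493164)
6881 [0.42570248 0.27479681 0.06817629] ((0.4371787905693054, 0.2727210819721222), (0.09611216932535172, 0.08593392372131348), 84.908203125)
[0.43398506 0.27253702 0.25403807] [ 0.   0.8  2.4  0.  -3.1  0.1] 30.9833
1838 [0.4318184  0.27162363 0.13653733] ((0.43320202827453613, 0.27159127593040466), (0.025441283360123634, 0.03455498069524765), 83.01380920410156)
6928 [0.42543779 0.27489209 0.06815883] ((0.43727973103523254, 0.27261918783187866), (0.0950595811009407, 0.08433374762535095), 84.24127197265625)
[0.43378569 0.27247362 0.25184151] [-0.   1.1  3.1  0.  -1.8 -0.1] 31.0333
1883 [0.43188524 0.27165641 0.13654875] ((0.4333725869655609, 0.27148541808128357), (0.02597109042108059, 0.034446049481630325), 84.146240234375)
7020 [0.42564995 0.27468304 0.06818844] ((0.43752431869506836, 0.2724182903766632), (0.09552361816167831, 0.0862559974193573), 85.07604217529297)
-53.6 181 16.48
-26.8 175 17.52
0 178 17.04
26.8 178 17.05
53.6 177 17.38
frame 17.09259896316606
[-0.03  0.28  0.29  0.01 -0.03  0.01] [0.43309407 0.27206533 0.24826769] 31.1833
```

View pics/t9.png

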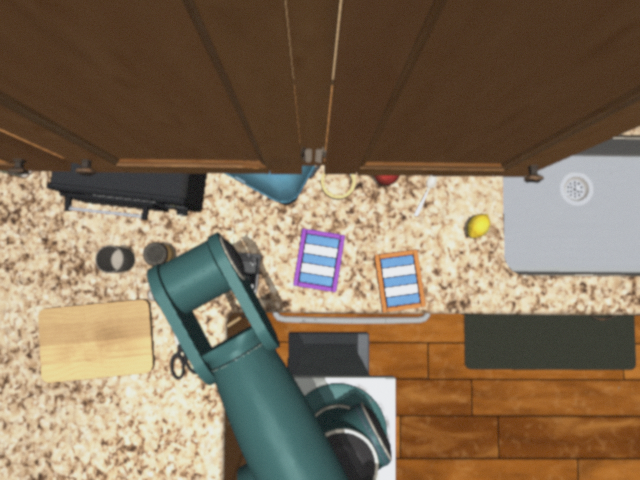

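View pics/s9.png

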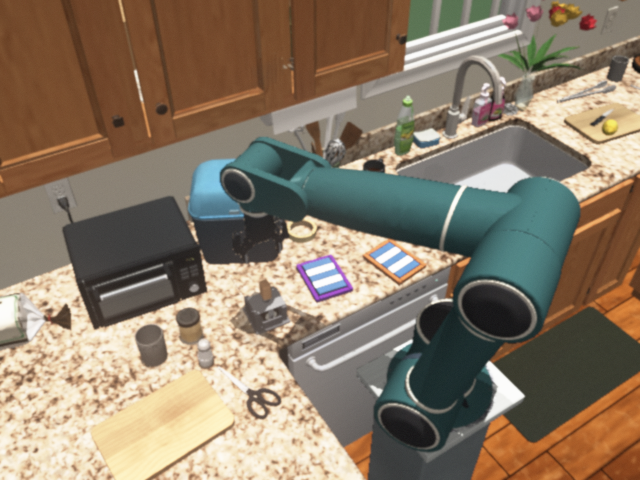

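```bash
python3 -c "
from bench import *
print(finish_job())"
```

```text
the job is handed in; nothing more can be done
None
```

The job is handed in at about 31 s of the 72 s allowed. The five strips of the brown-framed trivet are pressed down flush, and the roller is back upright in its rest, released.

**Rolling:** One slow pass forward and one back, in steps of 1.5–2 mm, at about 9 N. While pressing strip 1 at the start, the force briefly reached about 11.5 N. That is close to the 12.6 N of the spring's stop, so I raised the roller 3.5 mm before going on. My first touchdown also rested partly on strip 2, so I moved back onto strip 1 alone.

**Last checks:**
- **Strips:** The wrist camera showed all five at 15.1–15.2 mm, all within about 0.1 mm of each other. The near frame edge read 15.1 mm and the long side edge, farther off, 14.85 mm. Untouched strips had read 19.5 mm.
- **Top camera:** It is noisier, with strips at 16.5–17.5 mm against 17.1 mm for the frame. That agrees within its scatter.
- **Roller:** After letting go, the handle's position and height matched the start to within about 1 mm. The gripper stood clear above it with no force.
- **Other things:** Apart from the roller, I saw nothing moved in the last pictures. The arm partly hid the salt shaker in the top view, but the scene view showed it in place.

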